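# Open the mould case's notch-dial lock and hold it up

### The arm

A 6-joint arm with a two-finger parallel gripper is mounted at the origin on the work surface. World frame = base frame: x ahead of the robot, y to its left, z up, the work surface at z = 0. Lengths are in m, angles in rad, forces in N, time in s.
With the tool pointing down it reaches from about 0.325 to 0.85 m from the base axis. Payload 4.4 kg.
Tool frame: the origin (TCP) lies midway between the tips of the shut fingers; the grasp point (between the pads) lies 19 mm behind it; z points along the fingers, y is the direction in which the jaws open and shut (so a half turn about z gives the same grasp; the last joint's range is limited). The gripper opens to 94 mm and grips with 3 to 60 N. Pads are 16 mm wide; open, the fingers measure 119 mm over their backs; the gripper's body (75 mm by 177 mm) begins 78 mm behind the grasp point.
Start: joints at [0.992, 0.207, 1.542, -0, 1.393, -0.15], TCP at [0.239, 0.523, 0.185] pointing down, gripper open.
Joint ranges: [-2.73, 2.73], [-0.86, 2.22], [0.23, 2.46], [-1.11, 4.25], [0.08, 2.63], [-2.82, 2.82]. Speed limits (rad/s): [2.79, 2.79, 3.14, 3.14, 3.14, 3.14].

### API

Orientations are given as a 3x3 rotation matrix whose columns are the frame's x, y, z axes.
In Python, from bench import state, grab_frame, hand_in gives the robot as it stands.
- The arm moves only by the tool drive_tool, never from a script. Its argument "commands" is a list that holds one entry, the list of rows, each a list of 5 numbers: the shift along the tool's x, y, z in m, then the turn about the tool's z in rad, then the closure, from 0 (fully open) to 1 (shut). A call has 1 to 5 rows; each row is the pose to reach, as a shift and turn from the pose commanded when the call began, along the tool's axes at that moment; what a row does not reach only later rows make up. A row lasts 1/10 s, in which the tool goes at most 50 mm and 8.59 degrees, less where a joint would pass 70% of its speed; a pose out of reach is approached as far as the arm can. A call with a gripper value outside its range is refused whole. The fingers move at their own pace and stop on an object; "squeeze" is the grip in N (left out, the last holds). Time passes only in rows, so rows that repeat a pose let the fingers close. It gives the time, the measured TCP pose, the force and the opening at its end, in the units of the state.
- state(): the state, without advancing time (a new reading comes with each control period).
- grab_frame(name): name is "scene" or "side" or "wrist"; returns a dict with "frame" (480x640x3 uint8, red, green, blue), "mtx" (3x3 intrinsics, pixels), "xyz" and "orientation" of the camera in the world; the wrist camera has in their place "T_tool_cam" (4x4, takes a point from camera to tool coordinates, whose origin is the TCP and whose axes are the flange's). Camera axes: x right, y down, z forward; pixel columns grow to the right and rows downward; lengths in m; the calibration is good to about 2 mm. The wrist camera is an equidistant fisheye: a pixel r from the principal point sees the ray r / f radians off the axis. A picture is of the moment at which its call begins: read the wrist's pose just before it. There is no depth.
- hand_in(): hands the job in, once; it reports no verdict.
The state is a dict: "time": time; "q": joint angles; "dq": joint speeds; "effort": joint torques, N m; "tcp_pos": TCP position; "orientation": TCP orientation; "contact_force": force on the tool from outside, world axes, zero at the start; "ft_torque": the same for the moment, N m; "grip_width": finger opening in m.
Only numpy, scipy, OpenCV 4.12 (cv2) and the standard library are available. Lean on these libraries where they do the work, as an engineer would, in place of code of your own. Each camera call takes 0.05 s, during which the arm holds its last target.

### The job

Unlock the steel tile-mould case: turn the lock's dial, notch by notch, until it has clicked into the notch where its pointer points straight at the shackle, then pull the shackle up as far as it goes while the lock is still in its seat. Draw the open lock out from under the hasp tongue and lift it by the shackle until the whole lock hangs level about 15 cm or a little more above the bench, shackle still open, and finish while holding it there in the gripper; leave everything else on the bench where it is.

Things in the scene. Friction and masses are not known exactly. Their poses are not given: they have to be found in the camera images.
- mould_case: Fixed steel mould case with a lock seat on its front. Origin on the bench under the seat; +x from seat into case. Box x 52..232 mm, y +-110, 57 high (side bars at y +-100 to 69). Seat: channel, floor 12 high, walls at y +-25..34 up to 32 high, x -66..52, open to -x. The seated lock can neither rise (tongue above it) nor slide to -x (shackle leg in the tongue's hole) until its shackle is up.
- tongue_tip (a point): Middle of the free edge of the hasp tongue, on its top face: at x 25, y 0, z 57 mm of mould_case. The tongue is a 5 mm plate, 30 wide, from the case over the front end of the lock; the shackle's far leg stands in its 16 x 14 mm hole at x 38. With the shackle fully up that leg clears the tongue by about 5 mm; then draw the lock over 30 mm to mould_case -x, and it can rise past the tongue.
- lock: Lock, a steel block 116 x 46 x 38 mm: x -66..50, y +-23, z 0..38 from its origin on its underside. Dial on a 13 mm collar on top at x -42, shackle on top at x 0..38. It starts in the seat, origin 12 mm above mould_case's, axes the same; play 1.5 mm to the tongue above, 2 mm each side. Some 0.6 kg in all (give or take a quarter), balanced near x 13 mm, about under the shackle.
- dial (a joint): Dial turn, rad, positive anticlockwise seen from above. Notches at 0 and every 0.524 (12 a turn); between them it must be forced over a bump (about 0.1 N m), then snaps into the next notch and stays. At 0 the pointer points at the shackle (lock +x); only there, within 0.1, does the shackle come up. Starts 2 to 4 notches negative (-1.05, -1.57 or -2.09). Stops at -2.55 and 0.75.
- dial_grip (a point): On the dial's upright axis, 79 mm over the lock's underside, to grip at; turns with the dial, x = where the pointer points. Grip: upright fin 11 mm thick, x -18..14 mm, then a 5 mm thick nose to x 22 (the pointer), standing 30 high on a disc 38 across, from 22 below to 8 above this point. The shackle (top 2 mm below this point when shut) begins 37 mm from the axis: open the fingers part way.
- shackle (a joint): How far the shackle is up, m: 0 shut, 0.028 at its stop. It slides along the lock's z against 1.5 N of friction and stays; when the lock hangs from its shackle, the weight keeps it open.
- shackle_grip (a point): Middle of the shackle's level top bar, 9 x 9 mm, 47 mm long along the lock's x. Two upright 9 mm legs carry it, 19 mm either way from this point (lock x 0 and 38). Shut, the point is at x 19, y 0, z 72 mm of the lock, with 29 mm free under the bar down to the block, 22 mm to the level of the tongue's top.
- pour_cup: Bystander: round steel cup 68 mm wide, 55 mm tall, standing on the case's lid. Origin at its foot. Leave alone.
- scraper: Bystander: flat scraper 170 mm long, lying on the bench to the left of the lock. Leave alone.
- test_tile: Bystander: fired tile 90 x 90 x 14 mm, lying on the bench to the right of the lock. Leave alone.
- brush: Bystander: brush 180 mm long, lying on the bench far left. Leave alone.
- pigment_tin: Bystander: round tin 76 mm wide, 100 mm tall, far left. Leave alone.
- divider_grid: Bystander: brass frame 120 x 105 x 30 mm, far right. Leave alone.
- pigment_bowl: Bystander: white bowl 110 mm wide, 50 mm tall, far right. Leave alone.
Things that resemble listed ones, but are neither listed nor needed, are in the scene too. Leave any blue look-alike of the lock alone.

How it is judged:
On the way, in this order (a step that is already met when the one before it is completed fails the run):
1. the dial rests in the notch where its pointer points at the shackle, the shackle still shut (value of joint dial between -0.12 and 0.12 rad and value of joint shackle below 0.005 m), for 0.2 s.
2. the shackle is pulled up open with the lock still in its seat (value of joint shackle above 0.022 m and z of lock in the frame of mould_case below 0.02 m and x of lock in the frame of mould_case above -0.015 m), for 0.1 s.
At the end, for the whole second after the job is handed in: The gripper holds the lock still, its underside 120 to 260 mm above the bench, level within 0.3 rad, touching the case no more, the shackle still open by more than 22 mm (of 28). No bystander has moved more than 30 mm (height (world z) of lock between 0.12 and 0.26 m and value of joint shackle above 0.022 m and angle between lock's own z axis and vertical below 0.3 rad and contact force between the fingers and lock above 1 N and contact force between lock and mould_case below 0.1 N and linear speed of lock below 0.05 m/s); the arm keeps its last pose, push and grip.
It fails at once if a bystander is disturbed (moved more than 30 mm) (distance of any of pour_cup, scraper, test_tile, brush, pigment_tin, divider_grid, pigment_bowl from where it was at the start of the episode above 0.03 m).
It also fails if it takes over 67 s, if anything falls off the work surface, if the arm or the gripper's body presses on something with over 40 N, if the wrist force passes 120 N, or if a joint passes its speed limit or range.

## Working session

There is one attempt and no reset: what is moved stays moved. The work goes in short steps, Python scripts to look and compute and a tool call to move; the robot and the scene stay as the last step left them, time stands still between calls to the robot, and variables do not carry over. Pictures are saved under pics/ and viewed, and the job is handed in when it is done.

Besides the shell and the picture viewer there is one more tool, called after "Request:" as name(argument=value, ...) on one line, values as JSON. drive_tool: Moves the arm, as the interface text tells. Its arguments: {"type":"object","properties":{"commands":{"type":"array"},"squeeze":{"type":"number"}},"required":["commands"]}

```bash
mkdir -p pics; ls
python3 - <<'E'
from bench import state, grab_frame
import cv2,pickle
s=state();print(s)
for n in("scene","side","wrist"):
    f=grab_frame(n);pickle.dump((state(),f),open(f"pics/{n}0.pkl","wb"))
    cv2.imwrite(f"pics/{n}0.png",f["frame"][:,:,::-1])
    print(n,{k:v for k,v in f.items() if k!="frame"})
E
```

```text
pics
{'time': 0.0, 'q': array([ 9.91518085e-01,  2.07415768e-01,  1.54294486e+00, -8.27990889e-06,
        1.39352269e+00, -1.50490991e-01]), 'dq': array([ 4.68801260e-04,  1.22909449e-03, -8.34659419e-04,  3.19496149e-05,
        6.27055046e-04,  2.03821799e-03]), 'effort': array([ 8.46565126e-04, -3.70872474e+01, -2.81420124e+01,  6.99538481e-02,
        3.62378662e-02, -1.72689511e-04]), 'tcp_pos': array([0.23859778, 0.52221233, 0.18419761]), 'orientation': array([[-9.09471043e-01,  4.15765399e-01, -1.24713275e-03],
       [ 4.15767134e-01,  9.09469075e-01, -1.92141865e-03],
       [ 3.35369276e-04, -2.26599143e-03, -9.99997376e-01]]), 'contact_force': array([-0.23858324,  0.24158059,  0.48909479]), 'ft_torque': array([ 0.04723331, -0.02148021, -0.01760787]), 'grip_width': 0.0938639755341239}
scene {'mtx': array([[522.9692412 ,   0.        , 333.10168999],
       [  0.        , 522.9692412 , 236.47826769],
       [  0.        ,   0.        ,   1.        ]]), 'xyz': array([ 1.0222548 , -0.47119397,  1.13293821]), 'orientation': array([[ 0.70522283,  0.60098337, -0.37613792],
      
[... 300 characters left out ...]
 0.87945433]), 'orientation': array([[ 0.83848564, -0.35051745,  0.41722818],
       [-0.54487977, -0.52958319,  0.65011359],
       [-0.00691912, -0.7724501 , -0.63503777]])}
wrist {'mtx': array([[371.64829954,   0.        , 319.35917075],
       [  0.        , 371.64829954, 239.52275093],
       [  0.        ,   0.        ,   1.        ]]), 'T_tool_cam': array([[-8.66014623e-04, -9.64673626e-01, -2.63446477e-01,
         7.61656895e-02],
       [ 9.99998110e-01, -1.29396815e-03,  1.45093593e-03,
         8.81559609e-05],
       [-1.74057098e-03, -2.63444723e-01,  9.64672923e-01,
        -1.99786522e-01],
       [ 0.00000000e+00,  0.00000000e+00,  0.00000000e+00,
         1.00000000e+00]])}
```

View pics/scene0.png

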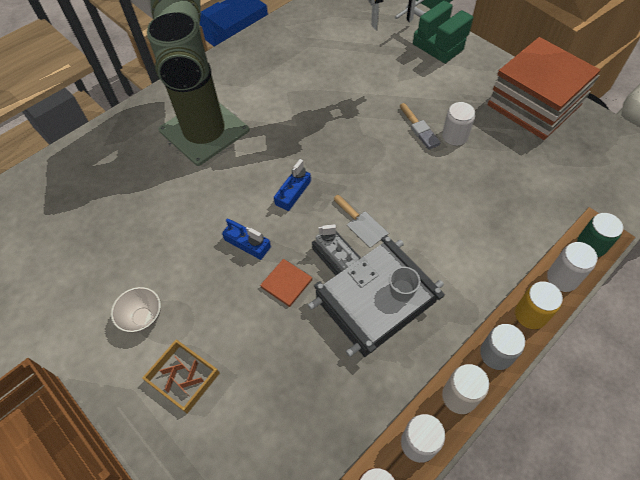

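View pics/side0.png

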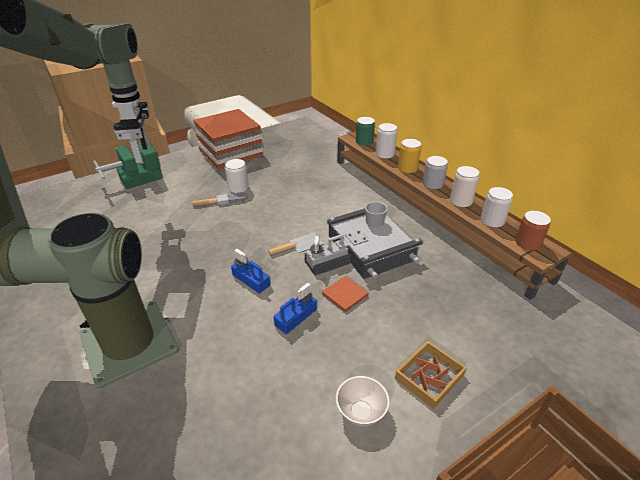

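View pics/wrist0.png

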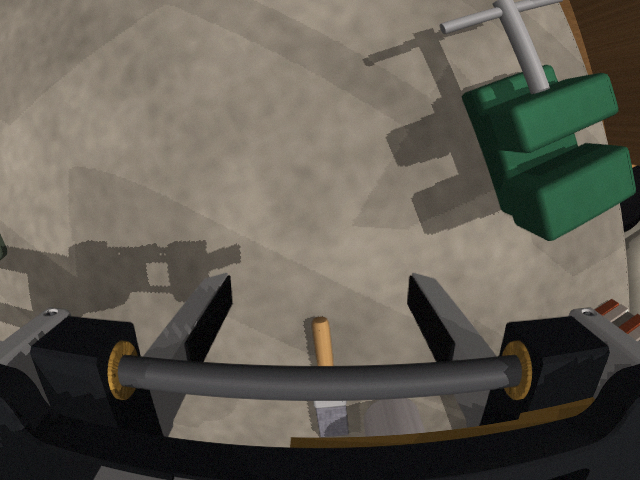

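Lock candidates in the scene picture are the blue look-alike at (293,187), the blue look-alike at (246,240), and the steel lock in the grey case's seat at (337,248). I choose the steel one in the seat and check it in a crop.

Run:
```python
import cv2
a=cv2.imread("pics/scene0.png");cv2.imwrite("pics/c1.png",cv2.resize(a[205:365,290:450],None,fx=3.75,fy=3.75,interpolation=cv2.INTER_CUBIC))
a=cv2.imread("pics/side0.png");cv2.imwrite("pics/c2.png",cv2.resize(a[190:290,290:430],None,fx=5,fy=5,interpolation=cv2.INTER_CUBIC))
```

```text
(no output)
```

View pics/c1.png

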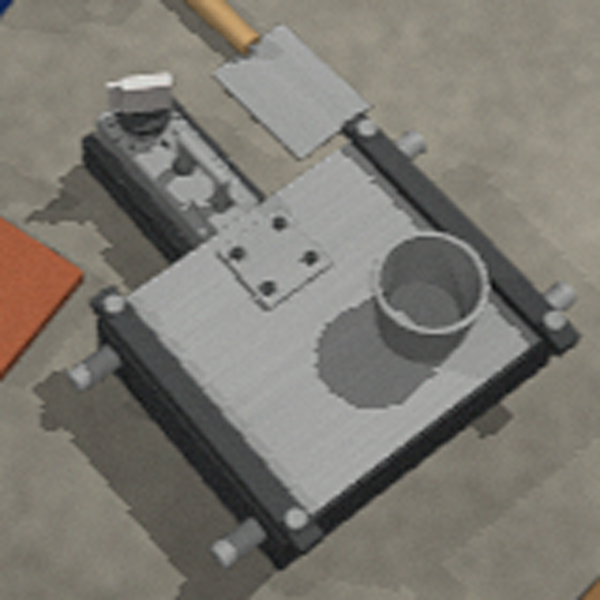

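View pics/c2.png

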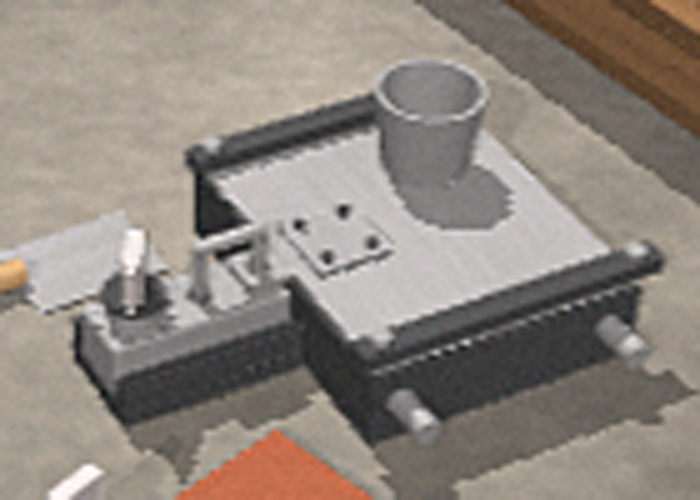

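```bash
cat > h.py <<'E'
import numpy as np, cv2, pickle
from bench import state, grab_frame
def ray(f,uv,st=None):
    K=f["mtx"]; u=np.array([(uv[0]-K[0,2])/K[0,0],(uv[1]-K[1,2])/K[1,1]])
    if "T_tool_cam" in f:
        th=np.linalg.norm(u); d=np.array([*(u/th*np.sin(th)),np.cos(th)]) if th>0 else np.array([0,0,1.])
        T=f["T_tool_cam"];R=st["orientation"]
        return st["tcp_pos"]+R@T[:3,3], R@T[:3,:3]@d
    return f["xyz"], f["orientation"]@np.array([u[0],u[1],1.])
def onz(f,uv,z,st=None):
    o,d=ray(f,uv,st); return o+d*(z-o[2])/d[2]
def proj(f,p,st=None):
    if "T_tool_cam" in f:
        T=f["T_tool_cam"];R=st["orientation"]
        Rc=R@T[:3,:3]; o=st["tcp_pos"]+R@T[:3,3]
        c=Rc.T@(np.asarray(p)-o); th=np.arctan2(np.hypot(c[0],c[1]),c[2]); u=c[:2]/np.hypot(c[0],c[1])*th
        return u*f["mtx"][0,0]+f["mtx"][:2,2]
    c=f["orientation"].T@(np.asarray(p)-f["xyz"]); return c[:2]/c[2]*f["mtx"][0,0]+f["mtx"][:2,2]
def load(n): return pickle.load(open(f"pics/{n}.pkl","rb"))
def snap(n,tag,crop=None):
    st=state(); f=grab_frame(n); pickle.dump((st,f),open(f"pics/{n}{tag}.pkl","wb"))
    a=f["frame"][:,:,::-1].copy()
    cv2.imwrite(f"pics/{n}{tag}.png",a); return st,f
def tri(rs):
    A=0;b=0
    for o,d in rs:
        d=d/np.linalg.norm(d);P=np.eye(3)-np.outer(d,d);A=A+P;b=b+P@o
    return np.linalg.solve(A,b)
E
python3 - <<'E'
from h import *
np.set_printoptions(precision=4,suppress=True)
_,s=load("scene0");_,d=load("side0")
P=[np.array(c)/3.75+[290,205] for c in [(115,303),(297,518),(367,130),(555,320)]]
W=[onz(s,p,.070) for p in P]; print(W)
print("yaw",[np.degrees(np.arctan2(*(b-a)[1::-1])) for a,b in((W[0],W[1]),(W[2],W[3]))],
 "yaw-from-cross",np.degrees(np.arctan2(*(W[2]-W[0])[1::-1]))-90, np.linalg.norm(W[2]-W[0]),np.linalg.norm(W[1]-W[0]))
Q=[np.array(c)/5+[290,190] for c in [(375,345),(640,250),(212,145)]]
print([onz(d,q,.07) for q in Q])
# dial top
print("dial",tri([ray(s,np.array((140,88))/3.75+[290,205]),ray(d,np.array((134,245))/5+[290,190])]))
E
```

```text
[array([ 0.626 , -0.1315,  0.07  ]), array([ 0.7954, -0.1527,  0.07  ]), array([0.6519, 0.0655, 0.07  ]), array([0.8201, 0.0459, 0.07  ])]
yaw [np.float64(-7.132483350208579), np.float64(-6.622639737711463)] yaw-from-cross -7.502517590284981 0.1986305184064455 0.17074381773209502
[array([ 0.6233, -0.1362,  0.07  ]), array([ 0.8017, -0.1549,  0.07  ]), array([0.6544, 0.0654, 0.07  ])]
dial [ 0.5404 -0.0247  0.1006]
```

```bash
cat >> h.py <<'E'
def togo(target,psi=None,st=None):
    """shift in tool axes, turn about tool z so that tool y heads psi deg (world)"""
    st=st or state(); R=st["orientation"]; s=R.T@(np.array(target)-st["tcp_pos"])
    cur=np.degrees(np.arctan2(R[1,1],R[0,1]))
    turn=None if psi is None else -np.radians((psi-cur+180)%360-180)
    print("shift",np.round(s,4),"turn",turn,"psi",cur,"tcp",st["tcp_pos"],"t",st["time"])
E
python3 -c "
from h import *
togo([.541,-.0215,.21],-37)"
```

```text
shift [-0.501  -0.3691 -0.025 ] turn 1.787806650156532 psi 65.43377563939096 tcp [0.23871921 0.52241391 0.18445942] t 0.15
```

Request:
drive_tool(commands=[[[-0.5, -0.37, -0.025, 1.78, 0], [-0.5, -0.37, -0.025, 1.78, 0], [-0.5, -0.37, -0.025, 1.78, 0.3], [-0.5, -0.37, -0.025, 1.78, 0.63], [-0.5, -0.37, -0.025, 1.78, 0.63]]])

```text
time: 0.65
tcp_pos: [0.3602, 0.3025, 0.1952]
orientation: [[-0.377, 0.926, -0.0], [0.926, 0.377, -0.0], [-0.0, -0.0, -1.0]]
contact_force: [0.3, -0.1, 0.8]
grip_width: 0.0731
```

```bash
python3 -c "
from h import *
togo([.541,-.0215,.21],-37)"
```

```text
shift [-0.3683  0.0453 -0.0147] turn 1.0322884131642505 psi 22.145769314568533 tcp [0.36019552 0.30250819 0.1952307 ] t 0.65
```

Request:
drive_tool(commands=[[[-0.37, 0.045, -0.015, 1.03, 0.63], [-0.37, 0.045, -0.015, 1.03, 0.63], [-0.37, 0.045, -0.015, 1.03, 0.63], [-0.37, 0.045, -0.015, 1.03, 0.63], [-0.37, 0.045, -0.015, 1.03, 0.63]]])

```text
time: 1.15
tcp_pos: [0.483, 0.0847, 0.2054]
orientation: [[0.356, 0.934, 0.0], [0.934, -0.356, 0.0], [0.0, -0.0, -1.0]]
contact_force: [0.5, 0.9, 1.2]
grip_width: 0.0358
```

```bash
python3 -c "
from h import *
togo([.541,-.0215,.21],-37)"
```

```text
shift [-0.0786  0.0921 -0.0046] turn 0.28132497542685564 psi -20.88126623641957 tcp [0.48295861 0.08474169 0.20542615] t 1.15
```

Request:
drive_tool(commands=[[[-0.079, 0.092, -0.005, 0.28, 0.63], [-0.079, 0.092, -0.005, 0.28, 0.63], [-0.079, 0.092, -0.005, 0.28, 0.63], [-0.079, 0.092, -0.005, 0.28, 0.63], [-0.079, 0.092, -0.005, 0.28, 0.63]]])

```text
time: 1.65
tcp_pos: [0.5405, -0.0194, 0.2098]
orientation: [[0.596, 0.803, -0.002], [0.803, -0.596, 0.001], [-0.0, -0.002, -1.0]]
contact_force: [-0.3, 0.0, 0.1]
grip_width: 0.0349
```

```bash
python3 -c "
from h import *
togo([.541,-.0215,.21],-37)
snap('wrist','1')"
```

```text
shift [-0.0014  0.0017 -0.0002] turn 0.007020872006050766 psi -36.59773366555174 tcp [ 0.5404513  -0.01937418  0.20984444] t 1.65
```

View pics/wrist1.png

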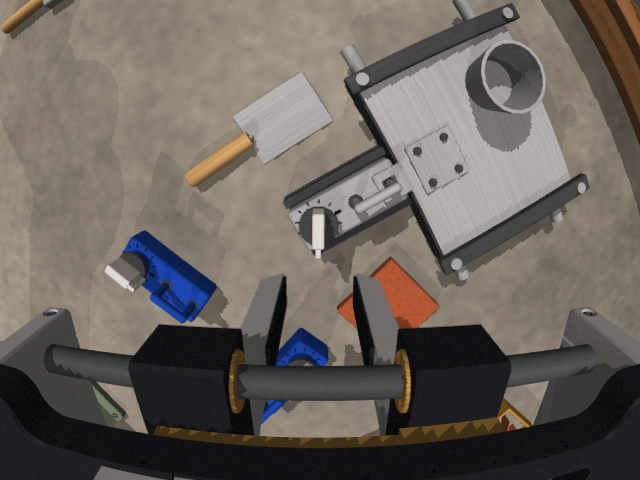

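The wrist view shows the dial fin from (318,208) to the nose at (318,257), pointing about 120° away from the shackle at (378,197). So the dial sits 4 notches negative. Next I refine the pose.

Run:
```python
from h import *
a=cv2.imread("pics/wrist1.png");cv2.imwrite("pics/c3.png",cv2.resize(a[140:290,260:460],None,fx=4,fy=4,interpolation=cv2.INTER_CUBIC))
cv2.imwrite("pics/c4.png",cv2.resize(a[0:280,330:600],None,fx=2.1,fy=2.1,interpolation=cv2.INTER_CUBIC))
```

```text
(no output)
```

View pics/c3.png

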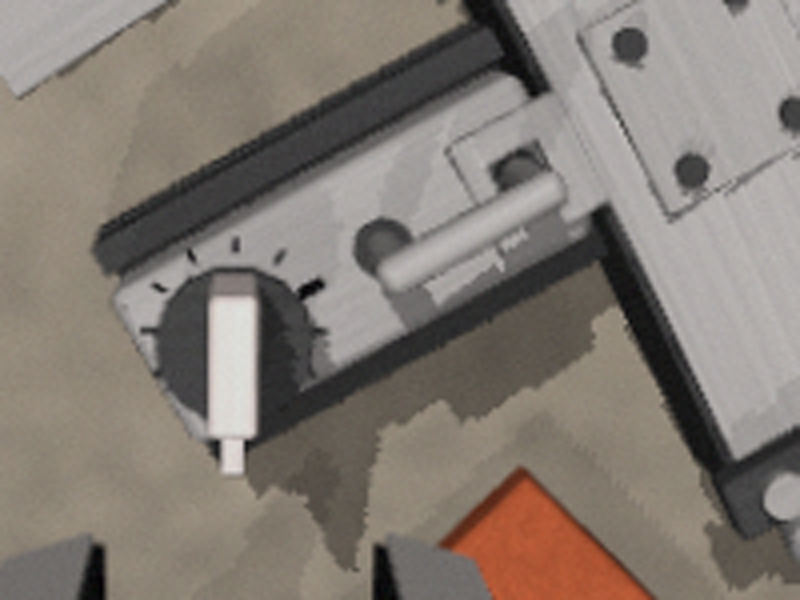

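View pics/c4.png

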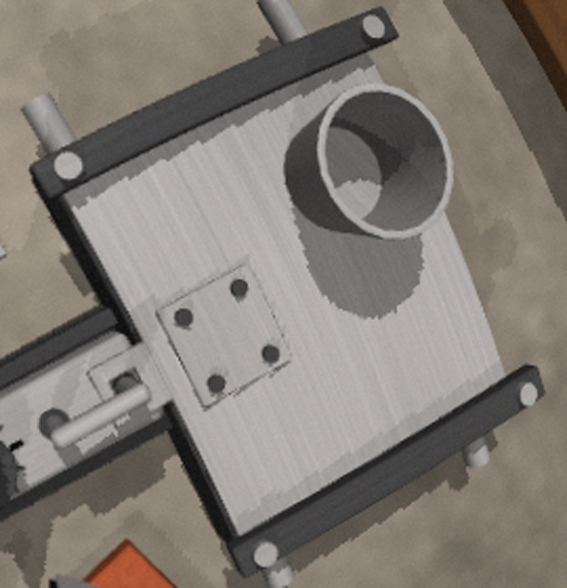

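Run:
```python
from h import *
np.set_printoptions(precision=4,suppress=True)
st,f=load("wrist1")
g=lambda c,z:onz(f,np.array(c)/4+[260,140],z,st)
a,b,n=g((234,295),.099),g((232,438),.099),g((232,473),.099)
print(a,b,n,"len",np.linalg.norm(b-a),np.linalg.norm(n-a))
u=(n-a)/np.linalg.norm(n-a);print("axis",a+u*.018,b-u*.014,"heading",np.degrees(np.arctan2(u[1],u[0])))
s1,s2=g((382,279),.0885),g((561,185),.0885);print("shackle",s1,s2,(s1+s2)/2,np.linalg.norm(s2-s1),np.degrees(np.arctan2(*(s2-s1)[1::-1])))
h=lambda c:onz(f,np.array(c)/2.1+[330,0],.07,st)
W=[h(c) for c in((68,165),(374,27),(265,553),(529,393))];print(W)
c=sum(W)/4;d=W[1]-W[0]+W[3]-W[2];yaw=np.arctan2(d[1],d[0]);print(c,np.degrees(yaw),"cross",np.degrees(np.arctan2(*(W[0]-W[2])[1::-1]))-90)
x=np.array([np.cos(yaw),np.sin(yaw),0]);o=c-.142*x;print("o",o,"dial",o-.042*x,"shack",o+.019*x)
```

```text
[ 0.549  -0.0067  0.099 ] [ 0.5297 -0.0319  0.099 ] [ 0.5249 -0.0383  0.099 ] len 0.03172780038486544 0.0397485705006265
axis [ 0.5381 -0.021   0.099 ] [ 0.5382 -0.0208  0.099 ] heading -127.31375841511215
shackle [ 0.5761 -0.0248  0.0885] [ 0.6205 -0.0312  0.0885] [ 0.5983 -0.028   0.0885] 0.04488227697608298 -8.098809730560907
[array([0.6523, 0.0659, 0.07  ]), array([0.8233, 0.0442, 0.07  ]), array([ 0.6275, -0.1342,  0.07  ]), array([ 0.7991, -0.1563,  0.07  ])]
[ 0.7255 -0.0451  0.07  ] -7.2853744330728345 cross -7.0639616951990405
o [ 0.5847 -0.0271  0.07  ] dial [ 0.543  -0.0218  0.07  ] shack [ 0.6035 -0.0295  0.07  ]
```

```bash
python3 -c "
from h import *
togo([.539,-.021,.075],-37.3)"
```

```text
shift [-0.0026  0.0007  0.1349] turn 0.013554637984482367 psi -36.523376450661445 tcp [ 0.54019418 -0.01866577  0.20989359] t 1.7
```

Request:
drive_tool(commands=[[[-0.002, 0.001, 0.04, 0.013, 0.63], [-0.002, 0.001, 0.075, 0.013, 0.63], [-0.002, 0.001, 0.1, 0.013, 0.63], [-0.002, 0.001, 0.1, 0.013, 0.63], [-0.002, 0.001, 0.1, 0.013, 0.63]]])

```text
time: 2.2
tcp_pos: [0.5401, -0.0204, 0.1107]
orientation: [[0.604, 0.797, -0.001], [0.797, -0.604, 0.0], [-0.0, -0.001, -1.0]]
contact_force: [0.0, 0.8, 0.1]
grip_width: 0.0347
```

```bash
python3 -c "
from h import *
snap('wrist','2');snap('side','2')
togo([.539,-.021,.075],-37.3)
a=cv2.imread('pics/side2.png');b=cv2.imread('pics/wrist2.png');cv2.imwrite('pics/c5.png',np.hstack([cv2.resize(a[180:300,270:410],(400,343)),cv2.resize(b[130:330,200:433],(400,343))]))
"
```

```text
shift [-0.0017 -0.0028  0.0376] turn 0.0012782870363524561 psi -37.2267595478107 tcp [ 0.54209659 -0.02127806  0.11258622] t 2.3
```

View pics/c5.png

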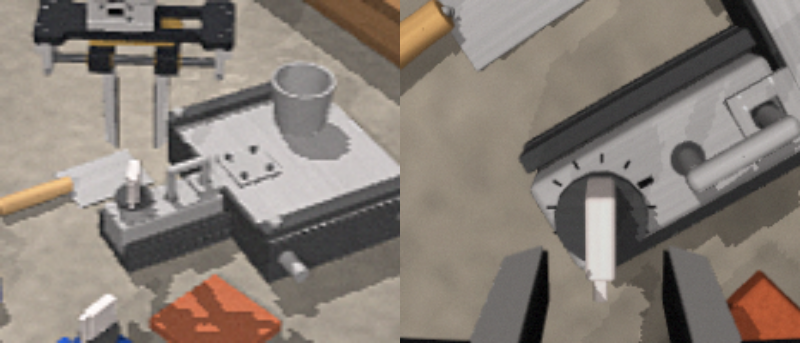

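Run:
```python
from h import *
a=cv2.imread("pics/wrist2.png");cv2.imwrite("pics/c6.png",cv2.resize(a[190:340,270:420],None,fx=4,fy=4,interpolation=cv2.INTER_CUBIC))
```

```text
(no output)
```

View pics/c6.png

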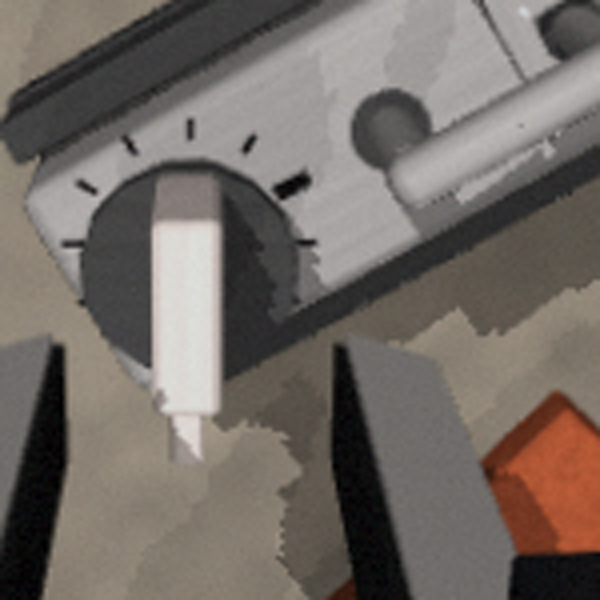

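Run:
```python
from h import *
st,f=load("wrist2")
s0=dict(tcp_pos=np.zeros(3),orientation=np.eye(3))
for z in(.0115,.013):
  print([np.round(onz(f,np.array(c)/4+[270,190],z,s0)*1e3,1) for c in((187,222),(188,412),(186,463))])
togo([.539,-.021,.075],-37.3);
```

```text
[array([15.6, -1.4, 11.5]), array([-14.9,  -1.4,  11.5]), array([-23.6,  -1.7,  11.5])]
[array([15.2, -1.4, 13. ]), array([-15.5,  -1.4,  13. ]), array([-24.3,  -1.7,  13. ])]
shift [-0.0017 -0.0028  0.0376] turn 0.0012782870363524561 psi -37.2267595478107 tcp [ 0.54209659 -0.02127806  0.11258622] t 2.3
```

Request:
drive_tool(commands=[[[-0.002, -0.0015, 0.015, 0, 0.63], [-0.002, -0.0015, 0.028, 0, 0.63], [-0.002, -0.0015, 0.0355, 0, 0.63], [-0.002, -0.0015, 0.0355, 0, 0.63], [-0.002, -0.0015, 0.0355, 0, 0.63]]])

```text
time: 2.8
tcp_pos: [0.5385, -0.0225, 0.0752]
orientation: [[0.606, 0.795, 0.0], [0.795, -0.606, -0.0], [0.0, 0.0, -1.0]]
contact_force: [-0.9, -0.4, -0.2]
grip_width: 0.0348
```

Request:
drive_tool(commands=[[[0, 0, 0, 0, 0.8], [0, 0, 0, 0, 1], [0, 0, 0, 0, 1], [0, 0, 0, 0, 1], [0, 0, 0, 0, 1]]], squeeze=45)

```text
time: 3.3
tcp_pos: [0.5377, -0.0222, 0.0752]
orientation: [[0.606, 0.796, -0.001], [0.796, -0.606, 0.0], [-0.0, -0.001, -1.0]]
contact_force: [-2.7, 0.9, 4.6]
grip_width: 0.0098
```

```bash
python3 -c "
from h import *
snap('wrist','3');st,_=snap('side','3');print(st)
a=cv2.imread('pics/side3.png');b=cv2.imread('pics/wrist3.png');cv2.imwrite('pics/c7.png',np.hstack([cv2.resize(a[180:300,270:410],(400,343)),cv2.resize(b[130:330,200:433],(400,343))]))
"
```

```text
{'time': 3.35, 'q': array([-2.02218231e-01,  2.48181365e-01,  1.73556042e+00,  1.41082677e-04,
        1.15914515e+00,  4.48608569e-01]), 'dq': array([-0.00081891,  0.00014464, -0.00047543, -0.00081031, -0.00294322,
       -0.00086514]), 'effort': array([-5.42271584e-01, -3.40742326e+01, -2.53757751e+01, -5.18708630e-02,
       -1.17696863e+00,  2.28522829e-02]), 'tcp_pos': array([ 0.53763951, -0.02218634,  0.07514029]), 'orientation': array([[ 6.05889100e-01,  7.95548148e-01, -1.24194087e-03],
       [ 7.95548993e-01, -6.05889140e-01,  3.86609535e-04],
       [-4.44911987e-04, -1.22226731e-03, -9.99999154e-01]]), 'contact_force': array([-3.30454177,  1.43138955,  4.53524226]), 'ft_torque': array([0.18440607, 0.81512935, 0.0635649 ]), 'grip_width': 0.009778244163441537}
```

View pics/c7.png

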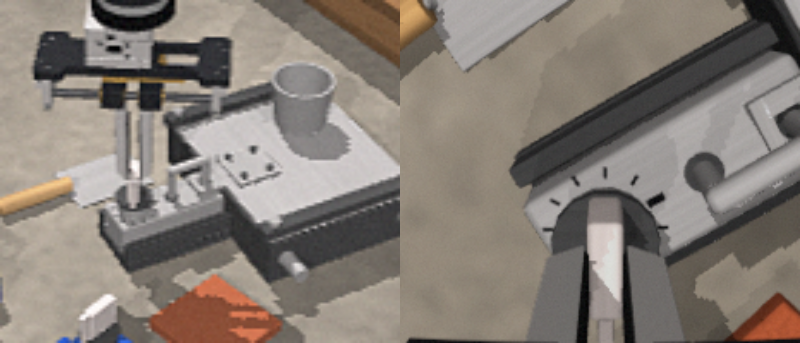

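Request:
drive_tool(commands=[[[0, 0, 0, -0.13, 1], [0, 0, 0, -0.26, 1], [0, 0, 0, -0.39, 1], [0, 0, 0, -0.524, 1], [0, 0, 0, -0.524, 1]]])

```text
time: 3.9
tcp_pos: [0.5381, -0.0226, 0.0751]
orientation: [[0.127, 0.992, -0.0], [0.992, -0.127, -0.0], [-0.001, -0.0, -1.0]]
contact_force: [-2.8, -0.1, 4.0]
grip_width: 0.0099
```

Request:
drive_tool(commands=[[[0, 0, 0, -0.13, 1], [0, 0, 0, -0.26, 1], [0, 0, 0, -0.39, 1], [0, 0, 0, -0.524, 1], [0, 0, 0, -0.524, 1]]])

```text
time: 4.4
tcp_pos: [0.5381, -0.0226, 0.0751]
orientation: [[-0.384, 0.923, -0.0], [0.923, 0.384, -0.0], [-0.0, -0.0, -1.0]]
contact_force: [-3.1, 0.3, 5.2]
grip_width: 0.0099
```

```bash
python3 -c "
from h import *
st,_=snap('wrist','4');print(st['contact_force'],st['ft_torque'],st['grip_width'],st['time']);togo([.538,-.022,.075],83)
b=cv2.imread('pics/wrist4.png');cv2.imwrite('pics/c8.png',b[100:400,150:500])
"
```

```text
[-3.05832116  0.27292738  5.18322007] [-0.07308955  0.61943951  0.03362229] 0.009890738769089176 4.4
shift [0.0007 0.0001 0.0002] turn -1.0561354126349023 psi 22.487898261712406 tcp [ 0.53814979 -0.02265214  0.07515568] t 4.45
```

View pics/c8.png

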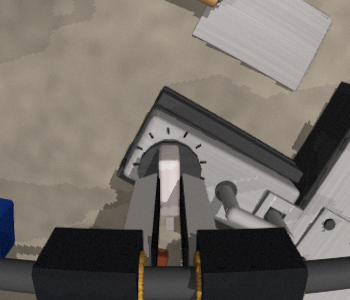

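Request:
drive_tool(commands=[[[0, 0, 0, -0.13, 1], [0, 0, 0, -0.26, 1], [0, 0, 0, -0.39, 1], [0, 0, 0, -0.524, 1], [0, 0, 0, -0.524, 1]]])

```text
time: 4.95
tcp_pos: [0.5381, -0.0227, 0.0751]
orientation: [[-0.794, 0.608, -0.0], [0.608, 0.794, -0.0], [-0.0, -0.001, -1.0]]
contact_force: [-3.6, -0.1, 5.2]
grip_width: 0.0099
```

Request:
drive_tool(commands=[[[0, 0, 0, -0.13, 1], [0, 0, 0, -0.26, 1], [0, 0, 0, -0.39, 1], [0, 0, 0, -0.53, 1], [0, 0, 0, -0.53, 1]]])

```text
time: 5.45
tcp_pos: [0.5381, -0.0227, 0.0751]
orientation: [[-0.992, 0.123, -0.0], [0.123, 0.992, -0.001], [0.0, -0.001, -1.0]]
contact_force: [-3.0, -1.0, 5.2]
grip_width: 0.0102
```

Request:
drive_tool(commands=[[[0, 0, 0, 0, 1], [0, 0, 0, 0, 0.6], [0, 0, 0, 0, 0.6], [0, 0, 0, 0, 0.6], [0, 0, 0, 0, 0.6]]])

```text
time: 5.95
tcp_pos: [0.5384, -0.0224, 0.0747]
orientation: [[-0.993, 0.121, 0.0], [0.121, 0.993, 0.0], [-0.0, 0.0, -1.0]]
contact_force: [0.5, 0.1, -1.2]
grip_width: 0.0364
```

Request:
drive_tool(commands=[[[0, 0, -0.03, 0, 0.6], [0, 0, -0.06, 0, 0.6], [0, 0, -0.085, 0, 0.6], [0, 0, -0.085, 0, 0.6], [0, 0, -0.085, 0, 0.6]]])

```text
time: 6.45
tcp_pos: [0.5385, -0.0225, 0.16]
orientation: [[-0.993, 0.12, 0.001], [0.12, 0.993, -0.0], [-0.001, -0.0, -1.0]]
contact_force: [0.0, -0.4, -0.9]
grip_width: 0.0373
```

```bash
python3 -c "
from h import *
st,_=snap('wrist','5');print(st['contact_force'],st['ft_torque'],st['grip_width'],st['time']);togo([.598,-.028,.15],83)
snap('scene','5')
b=cv2.imread('pics/wrist5.png');cv2.imwrite('pics/c9.png',cv2.resize(b[100:400,200:500],None,fx=2,fy=2))
"
```

```text
[ 0.03639547 -0.43763108 -0.89931822] [-0.00520591  0.0179674  -0.01744604] 0.03734550583197584 6.45
shift [-0.0608  0.0015  0.0087] turn 0.0019661597408504442 psi 83.11265265499927 tcp [ 0.53748535 -0.02223633  0.15876476] t 6.5
```

View pics/c9.png

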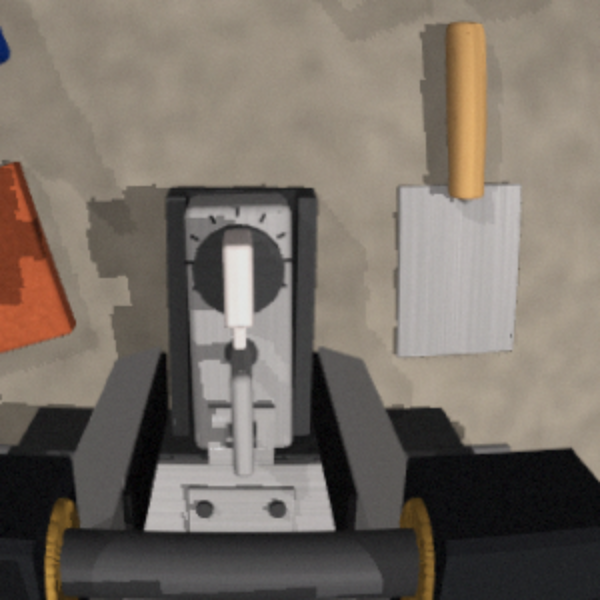

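Run:
```python
from h import *
b=cv2.imread('pics/wrist5.png');cv2.imwrite('pics/c10.png',cv2.resize(b[200:350,260:400],None,fx=4,fy=4,interpolation=cv2.INTER_CUBIC))
```

```text
(no output)
```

View pics/c10.png

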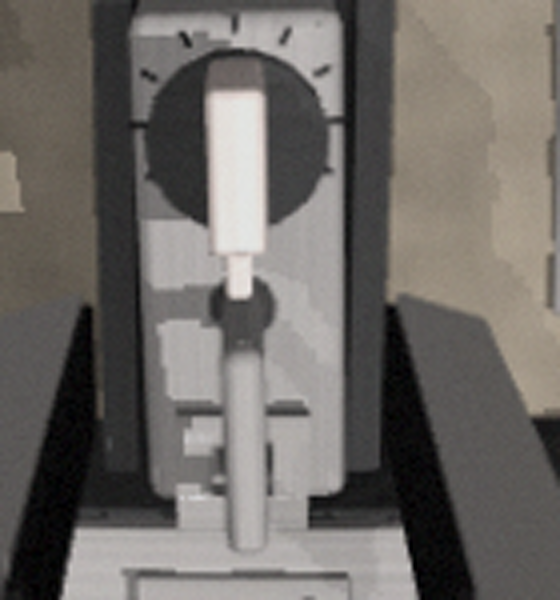

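Run:
```python
from h import *
np.set_printoptions(precision=4,suppress=True)
st,f=load("wrist5");st['tcp_pos']=np.array([.5385,-.0225,.1595])
g=lambda c,z:onz(f,np.array(c)/4+[260,200],z,st)
hd=lambda a,b:np.degrees(np.arctan2(*(b-a)[1::-1]))
a,b=g((243,348),.0885),g((248,550),.0885);print(a,b,(a+b)/2,np.linalg.norm(b-a),hd(a,b))
c,d,e=g((236,90),.099),g((239,252),.099),g((239,299),.099);print(c,d,e,hd(c,d),hd(c,e))
# block top edges z .05
l1,l2=g((135,40),.05),g((157,490),.05);r1,r2=g((336,40),.05),g((342,490),.05);print("block",hd(l1,l2),hd(r1,r2))
m=(a+b)/2;m[2]=.0655;togo(m,82.8,st)
```

```text
[ 0.5752 -0.0255  0.0885] [ 0.6211 -0.03    0.0885] [ 0.5981 -0.0277  0.0885] 0.046125837464458606 -5.562546551507641
[ 0.5211 -0.0203  0.099 ] [ 0.5516 -0.0235  0.099 ] [ 0.5609 -0.0246  0.099 ] -5.921508934607335 -6.154672357532345
block -5.4032583895402615 -4.993820427646973
shift [-0.0597  0.002   0.0941] turn 0.005354163631185117 psi 83.10677097888934 tcp [ 0.5385 -0.0225  0.1595] t 6.45
```

Request:
drive_tool(commands=[[[-0.03, 0.001, 0, 0, 0.6], [-0.06, 0.002, 0, 0, 0.6], [-0.06, 0.002, 0.03, 0, 0.6], [-0.06, 0.002, 0.05, 0, 0.6], [-0.06, 0.002, 0.05, 0, 0.6]]])

```text
time: 7.05
tcp_pos: [0.5936, -0.0268, 0.104]
orientation: [[-0.993, 0.12, -0.011], [0.12, 0.993, 0.002], [0.011, 0.001, -1.0]]
contact_force: [-0.7, -0.1, -0.4]
grip_width: 0.0376
```

Run:
```python
from h import *
st,_=snap('wrist','6');snap('side','6');togo([.598,-.0278,.0655],82.8,st)
b=cv2.imread('pics/wrist6.png');a=cv2.imread('pics/side6.png')
cv2.imwrite('pics/c11.png',np.hstack([cv2.resize(a[180:300,270:410],(400,343)),cv2.resize(b[180:380,205:438],(400,343))]))
```

```text
shift [-0.0049 -0.0005  0.0384] turn 0.005536757396423056 psi 83.11723283100288 tcp [ 0.59358807 -0.02680767  0.10399331] t 7.05
```

View pics/c11.png

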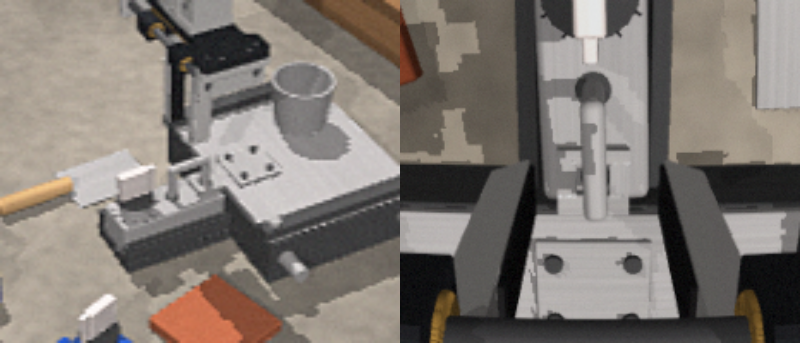

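Run:
```python
from h import *
st=state();print(st['orientation'],st['contact_force']);togo([.598,-.0278,.0655],82.8,st)
st,f=snap('wrist','7')
cv2.imwrite('pics/c12.png',cv2.resize(f['frame'][200:350,250:400,::-1],None,fx=4,fy=4,interpolation=cv2.INTER_CUBIC))
```

```text
[[-9.92806377e-01  1.19683611e-01 -3.36601703e-03]
 [ 1.19682072e-01  9.92812053e-01  6.55687792e-04]
 [ 3.42029736e-03  2.48119128e-04 -9.99994120e-01]] [1.02720419 0.03261893 0.58715525]
shift [-0.0014 -0.0003  0.0428] turn 0.005692505511729538 psi 83.12615654067704 tcp [ 0.59679137 -0.02740046  0.1083334 ] t 7.15
```

View pics/c12.png

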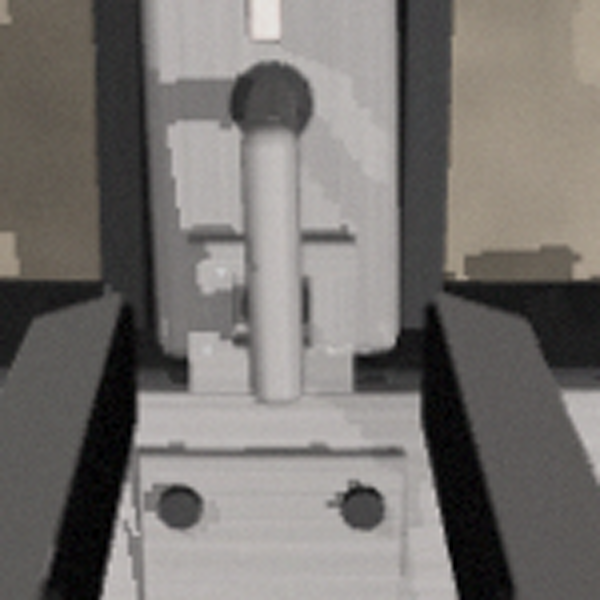

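Run:
```python
from h import *
st,f=load("wrist7");s0=dict(tcp_pos=np.zeros(3),orientation=np.eye(3))
print(st['tcp_pos'])
g=lambda c:onz(f,np.array(c)/4+[250,200],.0205,s0)*1e3
a,b=g((271,132)),g((278,402));print(a,b,(a+b)/2)
togo([.598,-.0278,.0655],82.8)
```

```text
[ 0.59679137 -0.02740046  0.1083334 ]
[20.0075592  -0.66678256 20.5       ] [-25.18995432   0.37009326  20.5       ] [-2.59119756 -0.14834465 20.5       ]
shift [-0.0001 -0.0002  0.0443] turn 0.005761510452123296 psi 83.13011023252717 tcp [ 0.59791669 -0.02758674  0.10981994] t 7.2
```

Request:
drive_tool(commands=[[[-0.001, 0, 0.02, 0, 0.6], [-0.001, 0, 0.035, 0, 0.6], [-0.001, 0, 0.044, 0, 0.6], [-0.001, 0, 0.044, 0, 0.6], [-0.001, 0, 0.044, 0, 0.6]]])

```text
time: 7.7
tcp_pos: [0.5992, -0.0278, 0.0662]
orientation: [[-0.993, 0.12, 0.0], [0.12, 0.993, -0.0], [-0.0, -0.0, -1.0]]
contact_force: [0.1, -0.2, -0.7]
grip_width: 0.0376
```

Request:
drive_tool(commands=[[[0, 0, 0, 0, 0.6], [0, 0, 0, 0, 0.8], [0, 0, 0, 0, 1], [0, 0, 0, 0, 1], [0, 0, 0, 0, 1]]], squeeze=50)

```text
time: 8.2
tcp_pos: [0.5991, -0.0279, 0.0661]
orientation: [[-0.993, 0.119, 0.0], [0.119, 0.993, -0.0], [-0.0, -0.0, -1.0]]
contact_force: [0.3, -1.8, 2.2]
grip_width: 0.0093
```

Run:
```python
from h import *
st,f=snap('wrist','8');st2,f2=snap('side','8');togo([.598,-.0278,.0655],82.8);print(st2['contact_force'],st2['grip_width'])
cv2.imwrite('pics/c13.png',np.hstack([cv2.resize(f2['frame'][180:300,270:410,::-1],(400,343)),cv2.resize(f['frame'][180:380,205:438,::-1],(400,343))]))
```

```text
shift [0.0011 0.0003 0.0005] turn 0.005990967675185177 psi 83.14325716298741 tcp [ 0.59901746 -0.02818956  0.06602445] t 8.3
[-0.67099902 -1.48364511  0.30148538] 0.007785490040122764
```

View pics/c13.png

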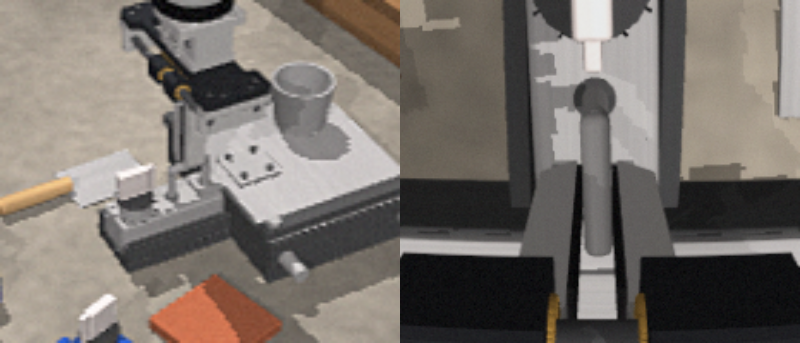

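Request:
drive_tool(commands=[[[0, 0, -0.007, 0, 1], [0, 0, -0.014, 0, 1], [0, 0, -0.021, 0, 1], [0, 0, -0.0265, 0, 1], [0, 0, -0.0265, 0, 1]]])

```text
time: 8.8
tcp_pos: [0.5993, -0.0277, 0.0937]
orientation: [[-0.993, 0.119, 0.001], [0.119, 0.993, -0.0], [-0.001, -0.0, -1.0]]
contact_force: [-1.8, 0.3, 0.7]
grip_width: 0.0072
```

Request:
drive_tool(commands=[[[0, 0, -0.001, 0, 1], [0, 0, -0.002, 0, 1], [0, 0, -0.002, 0, 1], [0, 0, -0.002, 0, 1]]])

```text
time: 9.2
tcp_pos: [0.599, -0.0277, 0.0941]
orientation: [[-0.993, 0.12, -0.0], [0.12, 0.993, 0.0], [0.0, 0.0, -1.0]]
contact_force: [-0.5, -0.5, -3.6]
grip_width: 0.0074
```

Run:
```python
from h import *
st,f=snap('wrist','9');st2,f2=snap('side','9');togo([.598,-.0278,.0655],82.8);print(st2['contact_force'],st2['grip_width'])
cv2.imwrite('pics/c14.png',np.hstack([cv2.resize(f2['frame'][180:300,270:410,::-1],(400,343)),cv2.resize(f['frame'][180:380,205:438,::-1],(400,343))]))
```

```text
shift [ 0.0009 -0.0002  0.0286] turn 0.005819324606519749 psi 83.13342273957022 tcp [ 0.59892317 -0.02768469  0.09410615] t 9.3
[ 0.43157636 -0.33286857 -3.70623489] 0.0073974997341781385
```

View pics/c14.png

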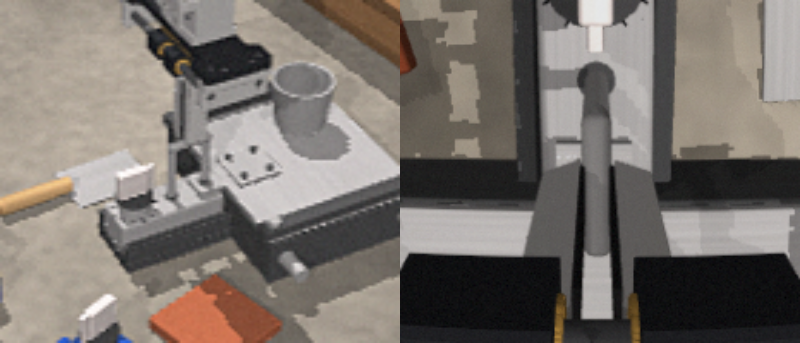

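Request:
drive_tool(commands=[[[0.008, 0, 0, 0, 1], [0.018, 0, 0, 0, 1], [0.028, 0, 0, 0, 1], [0.038, 0, 0, 0, 1], [0.044, 0, 0, 0, 1]]], squeeze=60)

```text
time: 9.8
tcp_pos: [0.5548, -0.0224, 0.0951]
orientation: [[-0.993, 0.119, 0.001], [0.119, 0.993, -0.0], [-0.001, -0.0, -1.0]]
contact_force: [2.3, 0.4, 0.3]
grip_width: 0.0068
```

Request:
drive_tool(commands=[[[0.003, 0, 0, 0, 1], [0.003, 0, 0, 0, 1]]])

```text
time: 10.0
tcp_pos: [0.553, -0.0222, 0.0954]
orientation: [[-0.993, 0.12, 0.003], [0.12, 0.993, -0.0], [-0.003, -0.0, -1.0]]
contact_force: [2.0, 0.4, -0.4]
grip_width: 0.0069
```

Run:
```python
from h import *
st,f=snap('wrist','10');st2,f2=snap('side','10');togo([.598,-.0278,.0655],82.8);print(st2['contact_force'],st2['grip_width'])
cv2.imwrite('pics/c15.png',np.hstack([cv2.resize(f2['frame'][180:300,270:410,::-1],(400,343)),cv2.resize(f['frame'][180:380,205:438,::-1],(400,343))]))
```

```text
shift [-0.0449 -0.0001  0.0298] turn 0.00575992241193983 psi 83.13001924452696 tcp [ 0.55336126 -0.02227736  0.09521495] t 10.1
[ 2.55542927 -0.49466686  1.15373077] 0.006733005744142799
```

View pics/c15.png

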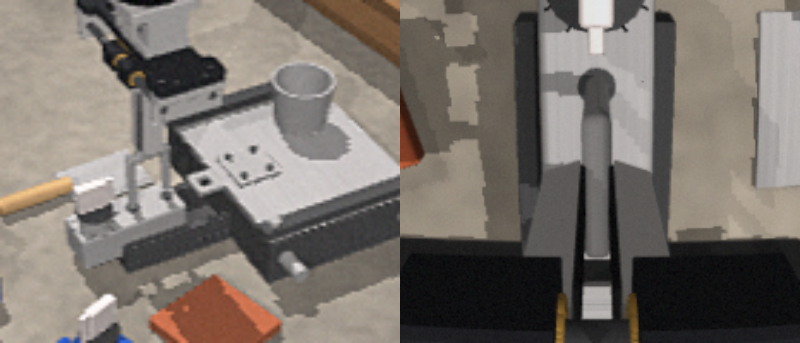

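Request:
drive_tool(commands=[[[0, 0, -0.005, 0, 1], [0, 0, -0.012, 0, 1], [0, 0, -0.022, 0, 1], [0, 0, -0.032, 0, 1], [0, 0, -0.04, 0, 1]]])

```text
time: 10.6
tcp_pos: [0.5525, -0.0222, 0.1354]
orientation: [[-0.993, 0.12, 0.0], [0.12, 0.993, -0.0], [-0.0, -0.0, -1.0]]
contact_force: [0.3, 0.9, -4.9]
grip_width: 0.007
```

Run:
```python
from h import *
st,f=snap('wrist','11');st2,f2=snap('side','11');togo([.598,-.0278,.0655],82.8);print(st2['contact_force'],st2['ft_torque'],st2['grip_width'])
cv2.imwrite('pics/c16.png',np.hstack([cv2.resize(f2['frame'][150:300,250:425,::-1],(400,343)),cv2.resize(f['frame'][180:380,205:438,::-1],(400,343))]))
```

```text
shift [-0.0443 -0.0001  0.0712] turn 0.005885585256421742 psi 83.13721919515737 tcp [ 0.5537397  -0.02239336  0.13649852] t 10.7
[ 1.30331129  0.18376696 -3.23991859] [-0.00361538 -0.05628507 -0.02173364] 0.0065316969434567485
```

View pics/c16.png

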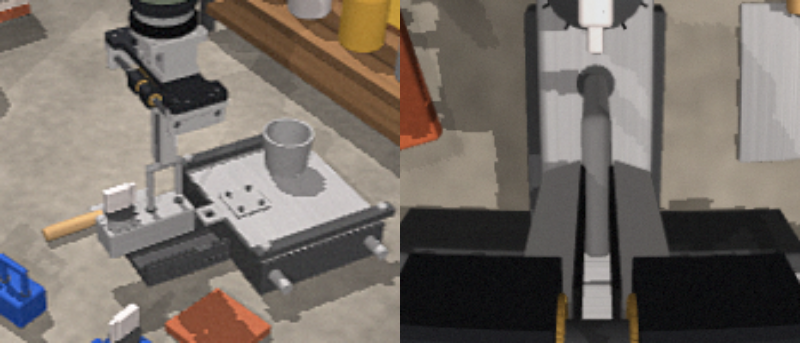

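The lock hangs level and free of the seat with its shackle open. I'll raise it the rest of the way.

Request:
drive_tool(commands=[[[0, 0, -0.02, 0, 1], [0, 0, -0.045, 0, 1], [0, 0, -0.07, 0, 1], [0, 0, -0.095, 0, 1], [0, 0, -0.115, 0, 1]]])

```text
time: 11.2
tcp_pos: [0.5524, -0.0221, 0.2509]
orientation: [[-0.993, 0.119, 0.001], [0.119, 0.993, -0.0], [-0.001, -0.0, -1.0]]
contact_force: [1.0, -0.0, -5.3]
grip_width: 0.0066
```

Request:
drive_tool(commands=[[[0, 0, 0, 0, 1], [0, 0, 0, 0, 1], [0, 0, 0, 0, 1], [0, 0, 0, 0, 1], [0, 0, 0, 0, 1]]])

```text
time: 11.7
tcp_pos: [0.5516, -0.022, 0.248]
orientation: [[-0.993, 0.119, -0.003], [0.119, 0.993, 0.001], [0.003, 0.0, -1.0]]
contact_force: [0.5, -0.2, -5.8]
grip_width: 0.0066
```

Run:
```python
from h import *
st,f=snap('scene','12');st2,f2=snap('side','12');togo([.598,-.0278,.0655],82.8);print(st2['contact_force'],st2['ft_torque'],st2['grip_width'])
cv2.imwrite('pics/c17.png',np.hstack([cv2.resize(f2['frame'][120:300,250:460,::-1],(400,343)),cv2.resize(f['frame'][150:360,250:495,::-1],(400,343))]))
```

```text
shift [-0.0466 -0.0002  0.183 ] turn 0.005888784328444781 psi 83.13740248848265 tcp [ 0.55198213 -0.02204609  0.24860688] t 11.8
[ 0.7334401   0.10783214 -5.37432922] [ 0.03576905 -0.08040579 -0.03773976] 0.006971671984742385
```

View pics/c17.png

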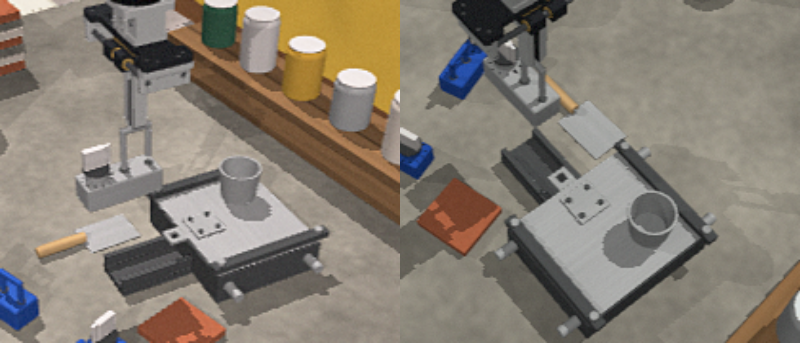

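```bash
python3 -c "
from bench import *
s=state();print(s['tcp_pos'],abs(s['dq']).max());print(hand_in())"
```

```text
[ 0.55198213 -0.02204609  0.24860688] 0.009005943437425942
the job is handed in; nothing more can be done
None
```

The lock is open and hanging from the gripper, and I handed the job in at about 11.8 s of the 67 s allowed. `hand_in()` gives no verdict, so these results are my own checks.

- **Dial:** I turned it four notches, from −120° to the shackle. In the wrist view the pointer was within about 1° of the shackle, and it stayed there after I let go.
- **Shackle:** I pulled it up about 28 mm while the lock was still in its seat.
- **Lift:** I drew the lock about 46 mm out from under the tongue and lifted it.
- **Last checks:**
  - The underside is about 167 mm above the bench, worked out from the measured tool height.
  - The lock is level and clear of the case, and the shackle is still open.
  - The wrist carries about 5.5 N.
  - The pour cup, scraper and tile look unmoved in the final crops. I did not measure them, or check the far bystanders closely.

**Readings that disagreed:**
- The finger opening read about 7 mm on the 9 mm bar and 10 mm on the 11 mm fin. I put this down to give in the fingers.
- The case position estimates from the fixed and wrist cameras differed by 2–5 mm, so I used the close wrist view.

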